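# Centre the salt shaker on the portion scale

### The arm

A 7-joint arm with a two-finger parallel gripper is mounted at the origin on a cart in front of the work surface, level with it; the furniture and walls round the work are solid. World frame = base frame: x ahead of the robot, y to its left, z up, the work surface at z = 0. Lengths are in m, angles in rad, forces in N, time in s.
With the tool pointing down it reaches from about 0.4 to 0.85 m from the base axis. Payload 6.9 kg.
Tool frame: the origin (TCP) lies on the centre line of the jaws, within the pads' length; the fingertips stand 17 mm ahead of it and the grasp point (between the pads) lies 2 mm behind it; z points along the fingers, y is the line along which they close (so a half turn about z gives the same grasp; the last joint's range is limited). The gripper opens to 85 mm and grips with 20 to 120 N. Pads are 22 mm wide; open, the fingers measure 114 mm over their backs; the gripper's body (76 mm by 85 mm) begins 54 mm behind the grasp point. The pads swing forward as they close: fully open they stand 13 mm farther back than shut.
Start: joints at [-1.105, 0.507, -0.238, 1.5, 0.126, 1.149, -0.155], TCP at [0.221, 0.585, 0.248] pointing down, gripper open.
Joint ranges: [-3.08, 3.08], [-0.24, 2.05], [-1.43, 1.35], [0, 2.5], [-1.52, 4.66], [0.17, 1.96], [-2.89, 2.89]. Speed limits (rad/s): [2.39, 2.39, 3.14, 3.14, 3.14, 3.14, 3.14].

### API

Orientations are given as a rotation vector (axis times angle).
In Python, from cell import ctrl gives the robot as it stands.
- The arm moves only by the tool carry_out, never from a script. Its argument "moves" is a list of rows, each a list of 3 entries, a list of its own where there are three numbers: the shift along the tool's x, y, z in cm, then the turn about the tool's z in rad, then the finger opening in cm, from 0 to 8.54. In form: [[[x, y, z], yaw, jaw], ...]. A call has 1 to 12 rows; each row shifts and turns the commanded pose from where the row before left it, along the tool's axes as they then stand; what a row does not reach is not made up. A row lasts 1/12 s, in which the tool goes at most 41.7 mm and 7.16 degrees, less where a joint would pass 70% of its speed; a pose out of reach is approached as far as the arm can. A call with a gripper value outside its range is refused whole. The fingers move at their own pace and stop on an object; "grip_force" is the grip in N (left out, the last holds). Time passes only in rows, so rows that do not move let the fingers close. It gives the time, the measured TCP pose, the force, the opening and the grip force at its end, in the units of the state.
- ctrl.state(): the state, without advancing time (a new reading comes with each control period).
- ctrl.grab_frame(name): name is "scene" or "top" or "wrist"; returns (picture, depth): 480x640x3 uint8, red, green, blue; 480x640 float32, m along the optical axis (not along the pixel's ray), 0 where there is no reading.
- ctrl.calibration(name): a dict with "intrinsics" (3x3 intrinsics, pixels), "R" (3x3) and "t" (3): a world point X has camera coordinates R X + t. Camera axes: x right, y down, z forward; pixel columns grow to the right and rows downward; lengths in m; the calibration is good to about 2 mm. A picture is of the moment at which its call begins: read the wrist's pose just before it. calibration takes no time and is no camera call; for the wrist camera it gives the pose at the moment of the call.
- ctrl.close_job(): hands the job in; it is judged then, once.
Trained networks look in the newest picture that a camera, given by its name, has taken for a name from the list of things; names that differ only in an ending like _2 or _b are one class to them, and where a whole thing is asked for, a point or a joint stands for the part that bears it (a point fixed in the world has none). Each returns a list of dicts, best first, with "conf" (0 to 1); they miss things now and then, are a little off and sometimes report something else, mostly with a low value. They report only what shows in the picture. A call takes as long as a camera call. They do not tell look-alikes from the thing itself.
- ctrl.search_frame(target, camera): "xyz" ([x, y, z] in m, in world coordinates, good to about 4 mm: the middle of the surface that is visible of it).
- ctrl.mark_of(target, camera): "xyz" ([x, y, z] in m, in world coordinates, good to about 4 mm: a listed point, or the origin of a listed thing).
The state is a dict: "time_s": time; "joint_positions": joint angles; "joint_velocities": joint speeds; "joint_efforts": joint torques, N m; "tool_pos": TCP position; "orientation": TCP orientation; "wrist_force": force on the tool from outside, world axes, zero at the start; "ft_torque": the same for the moment, N m; "opening": finger opening in m; "grip_force": force on a finger pad.
Only numpy, scipy, OpenCV 4.12 (cv2) and the standard library are available. Lean on these libraries where they do the work, as an engineer would, in place of code of your own. Each camera call takes 0.05 s, during which the arm holds its last target. There are 200 camera calls.

### The job

The salt shaker stands off-centre on the small round pan of the scale, so the scale would read wrong. Without gripping, lifting or tipping it, nudge it gently with the fingertips until its whole foot stands centred inside the dark ring on the pan, then press the green key on the scale all the way down to take the weight, let it go, and leave the shaker standing centred. Leave the cups and the label roll beside the scale where they are.

Things in the scene. Friction and masses are not known exactly. Their poses are not given: they have to be found in the camera images.
- shaker: Loose glass salt shaker, grey domed cap, 90 mm tall, 0.15 to 0.3 kg. Origin: middle of its underside; z up. Flat foot 37 mm across, widest (44 mm) 30 mm up, cap 34 mm across from 66 mm up. Slides on the pan (friction 0.3 to 0.5) when pushed less than 35 mm above it; a push near the cap, also by the hand's broad parts, can tip it. Starts 13 to 20 mm off the pan's middle in any direction.
- pan: Round steel pan of the scale, fixed, 68 mm across, 9 mm thick, on a short column. Origin: middle of its top face, 47 mm above the table; its heading means nothing. A dark ring, 51 mm inner and 57 mm outer diameter, is marked on it round the middle.
- scale: White digital scale, fixed to the table, 205 mm long (x from -125 to +80 mm), 135 mm wide (y), 27 mm high. Origin: on the table straight below the middle of the pan; its x axis points from the key and display end towards the pan, roughly away from the robot.
- weigh_key_top (a point): Middle of the top of the round green key (26 mm across), at scale x -90, y -42 mm; 48 mm above the table when released. It is pressed straight down and springs back.
- weigh_key (a joint): Travel of the green key in m: 0 released, 0.006 fully down (about 4 N).
- blue_lid_cup: Bystander: lidded clear cup with a blue lid, 86 mm across, 59 mm high, loose on the table 150 to 200 mm from the pan. Origin: middle of its underside.
- label_roll: Bystander: white label roll lying flat, 62 mm across, 28 mm high, loose on the table 150 to 200 mm from the pan. Origin: middle of its underside.
- sauce_cup: Bystander: empty clear sauce cup, 65 mm across, 33 mm high, loose on the table to the left of the key. Origin: middle of its underside.
There are look-alikes about, which are no part of the job. What is shaped like the scale but purple or yellow is not meant.

How it is judged:
On the way, in this order (a step that is already met when the one before it is completed fails the run):
1. the shaker stands still and untouched, centred on the pan inside the ring (horizontal distance between shaker and pan below 0.007 m and angle between shaker's own z axis and vertical below 0.06 rad and linear speed of shaker below 0.02 m/s and z of shaker in the frame of pan below 0.004 m and contact force between each of the fingers, the arm and shaker below 0.05 N), for 0.2 s.
2. the green key is pressed fully down while the shaker stands centred (value of joint weigh_key above 0.0048 m and horizontal distance between shaker and pan below 0.007 m), for 0.05 s.
At the end, for the whole second after the job is handed in: The shaker stands upright and still on the pan with its middle within 7 mm of the pan's middle (its foot inside the ring), the green key has been pressed (over 4.8 of 6 mm) after centring and is released again (horizontal distance between shaker and pan below 0.007 m and angle between shaker's own z axis and vertical below 0.06 rad and linear speed of shaker below 0.02 m/s and z of shaker in the frame of pan between -0.004 and 0.004 m and value of joint weigh_key below 0.001 m); the robot touches nothing.
It fails at once if the shaker is lifted off the pan (z of shaker in the frame of pan above 0.008 m).
It fails at once if the shaker is tipped by more than about 17 degrees or falls off (angle between shaker's own z axis and vertical above 0.3 rad or z of shaker in the frame of pan below -0.012 m).
It fails at once if the shaker is gripped or pushed hard (over 12 N) (contact force between any of the fingers, the arm and shaker above 12 N).
It fails at once if the key is pressed before the shaker is centred (value of joint weigh_key above 0.0048 m and horizontal distance between shaker and pan above 0.008 m).
It fails at once if a bystander is moved more than 15 mm (distance of any of blue_lid_cup, label_roll, sauce_cup from where it was at the start of the episode above 0.015 m).
It also fails if it takes over 51 s, if anything falls off the work surface, if the arm or the gripper's body presses on something with over 40 N, if the wrist force passes 120 N, or if a joint passes its speed limit or range.

## Working session

There is one attempt and no reset: what is moved stays moved. The work goes in short steps, Python scripts to look and compute and a tool call to move; the robot and the scene stay as the last step left them, time stands still between calls to the robot, and variables do not carry over. Pictures are saved under pics/ and viewed, at most 10 in all, crops included, and the job is handed in when it is done.

Besides the shell and the picture viewer there is one more tool, called after ">>>" by a JSON object that holds its "name" and its "arguments", one argument or row to a line. carry_out: Moves the arm, as the interface text tells. Its arguments: {"type":"object","properties":{"moves":{"type":"array","items":{"type":"array"}},"grip_force":{"type":"number"}},"required":["moves"]}

```bash
mkdir -p pics; ls
cat > h.py <<'E'
import numpy as np, cv2
from cell import ctrl
def grab(c,fn=None):
    p,d=ctrl.grab_frame(c)
    if fn: cv2.imwrite('pics/'+fn,p[:,:,::-1])
    return p,d
def cloud(c,d):
    k=ctrl.calibration(c);K,R,t=[np.array(k[n]) for n in('intrinsics','R','t')]
    v,u=np.mgrid[:480,:640]
    X=np.stack([(u-K[0,2])/K[0,0]*d,(v-K[1,2])/K[1,1]*d,d],-1)
    return (X-t)@R   # R^T (X-t)
def pix(c,P):
    k=ctrl.calibration(c);q=np.array(k['intrinsics'])@(np.array(k['R'])@np.array(P)+np.array(k['t']));return (q[:2]/q[2]).round()
E
python3 - <<'E'
from h import *
s=ctrl.state();print(s['time_s'],s['tool_pos'],s['orientation'])
a,_=grab('scene');b,_=grab('top','top1.png')
cv2.imwrite('pics/scene1.png',a[:,:,::-1])
for n in ['shaker','pan','scale','weigh_key_top','blue_lid_cup','label_roll','sauce_cup']:
    for c in ['top','scene']:
        for r in ctrl.mark_of(n,c)[:3]: print(n,c,round(r['conf'],2),np.round(r['xyz'],4),pix(c,r['xyz']))
E
```

```text
pics
0.0 [0.22055569 0.58429758 0.24743925] [-5.63585612e-01 -3.09037309e+00  2.73967936e-03]
shaker top 0.61 [ 0.5368 -0.0921  0.0473] [367. 257.]
shaker scene 0.91 [ 0.54   -0.0963  0.0512] [348. 237.]
shaker scene 0.29 [ 0.4296  0.0453 -0.0018] [328. 299.]
pan top 0.88 [ 0.5537 -0.0977  0.0447] [370. 249.]
pan top 0.67 [ 0.538  -0.0956  0.0473] [369. 256.]
pan scene 0.52 [ 0.5558 -0.1003  0.0455] [345. 236.]
scale top 0.92 [ 0.4346 -0.3798  0.0018] [498. 305.]
scale top 0.89 [ 0.5556 -0.096   0.0014] [367. 250.]
scale top 0.64 [ 0.4945  0.3043 -0.0031] [190. 277.]
scale scene 0.96 [ 0.5576 -0.0991 -0.003 ] [344. 255.]
scale scene 0.75 [0.494  0.3041 0.001 ] [195. 330.]
scale scene 0.65 [ 0.4319 -0.3805  0.0044] [468. 237.]
weigh_key_top top 0.43 [0.4141 0.2311 0.0489] [215. 314.]
weigh_key_top top 0.41 [ 0.3635 -0.4486  0.0471] [542. 341.]
weigh_key_top top 0.4 [ 0.4797 -0.1647  0.0496] [402. 284.]
weigh_key_top scene 0.56 [ 0.4804 -0.1579  0.0518] [387. 238.]
weigh_key_top scene 0.48 [0.4127 0.2354 0.0492] [248. 315.]
blue_lid_cup top 0.81 [ 0.6098 -0.2434  0.0015] [433. 226.]
blue_lid_cup scene 0.57 [ 0.6115 -0.2458 -0.0012] [376. 230.]
label_roll top 0.57 [0.5398 0.0799 0.0028] [289. 257.]
label_roll scene 0.8 [ 0.539   0.0849 -0.0044] [282. 284.]
sauce_cup top 0.75 [ 0.4287  0.0418 -0.0043] [306. 307.]
sauce_cup scene 0.79 [ 0.4294  0.0448 -0.0027] [329. 299.]
sauce_cup scene 0.48 [ 0.614  -0.243   0.0012] [374. 229.]
```

View pics/top1.png

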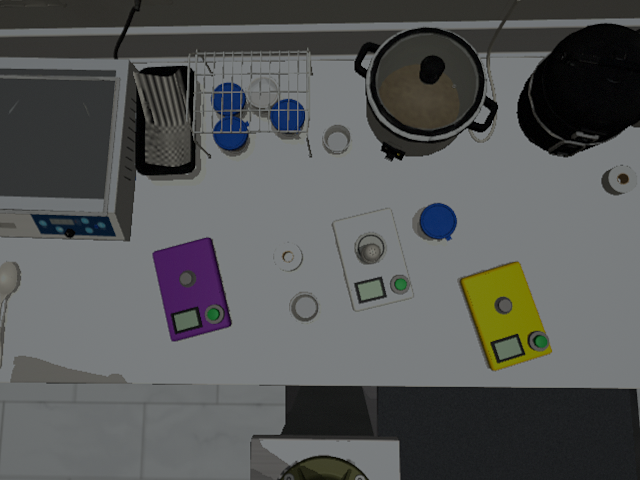

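View pics/scene1.png

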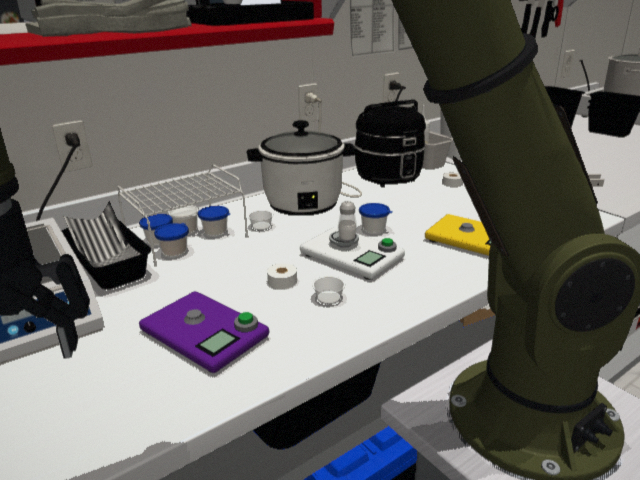

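White scale at top pixel (370,250) is the target. The purple one at (190,288) and the yellow one at (505,315) are look-alikes. The shaker on the pan is at (370,248), the green key at (400,285). The domed pots and cups at the back don't matter.

```bash
cat >> h.py <<'E'
from scipy.spatial.transform import Rotation as Ro
def tool(goal):
    s=ctrl.state();R=Ro.from_rotvec(s['orientation']).as_matrix()
    return (R.T@(np.array(goal)-s['tool_pos'])*100).round(2)
E
python3 - <<'E'
from h import *
s=ctrl.state();R=Ro.from_rotvec(s['orientation']).as_matrix();print(R.round(3))
k=ctrl.calibration('wrist');Rc,t=np.array(k['R']),np.array(k['t'])
print('cam in tool',R.T@(-Rc.T@t-s['tool_pos']),'axis',R.T@Rc[2])
print(tool([0.45,-0.07,0.25]),k['intrinsics'])
p,d=grab('top');c=p[200:320,310:450];cv2.imwrite('pics/c1.png',cv2.resize(c[:,:,::-1],None,fx=5,fy=5,interpolation=2))
E
```

```text
[[-0.936  0.353 -0.   ]
 [ 0.353  0.936 -0.   ]
 [ 0.    -0.    -1.   ]]
cam in tool [ 8.18966381e-02 -1.14383610e-04 -1.27573108e-01] axis [-3.19312650e-01 -6.65634066e-05  9.47649422e-01]
[-44.57 -53.16  -0.17] [[410.85562021   0.         317.78340085]
 [  0.         410.85562021 235.85982389]
 [  0.           0.           1.        ]]
```

View pics/c1.png

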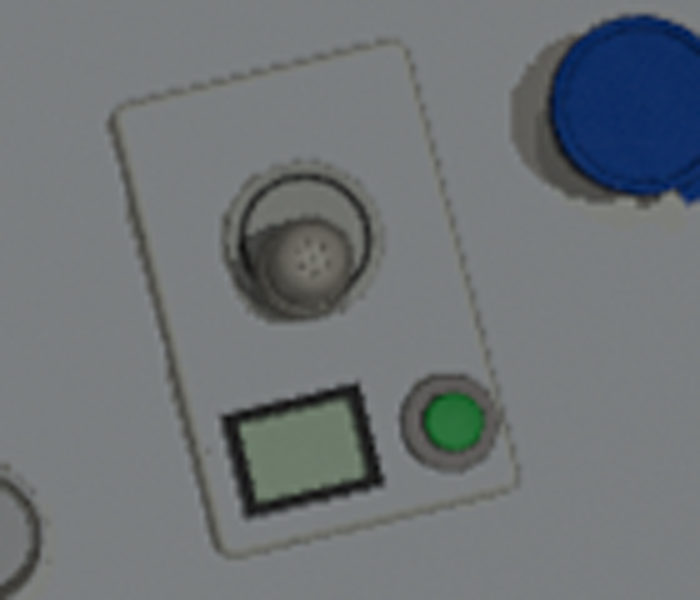

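The crop shows the white scale: pan centre at about (303,240) in the crop, shaker cap at (310,262) and foot at about (295,275), so the shaker sits on the robot side. The key is at (455,422).

>>> {"name": "carry_out", "arguments": {
  "moves": [
    [[-2.2, -2.7, 0], 0, 8.5],
    [[-2.2, -2.7, 0], 0, 8.5],
    [[-2.2, -2.7, 0], 0, 8.5],
    [[-2.2, -2.7, 0], 0, 8.5],
    [[-2.2, -2.7, 0], 0, 8.5],
    [[-2.2, -2.7, 0], 0, 8.5],
    [[-2.2, -2.7, 0], 0, 8.5],
    [[-2.2, -2.7, 0], 0, 8.5],
    [[-2.2, -2.7, 0], 0, 8.5],
    [[-2.2, -2.7, 0], 0, 8.5]
  ]
}}

```text
time_s: 1.68
tool_pos: [0.3314, 0.2529, 0.2486]
orientation: [0.563, 3.09, 0.001]
wrist_force: [0.7, -0.0, -1.1]
opening: 0.0847
grip_force: 0.0
```

>>> {"name": "carry_out", "arguments": {
  "moves": [
    [[-2.2, -2.7, 0], 0, 2],
    [[-2.2, -2.7, 0], 0, 2],
    [[-2.2, -2.7, 0], 0, 2],
    [[-2.2, -2.7, 0], 0, 2],
    [[-2.2, -2.7, 0], 0, 2],
    [[-2.2, -2.7, 0], 0, 2],
    [[-2.2, -2.7, 0], 0, 2],
    [[-2.2, -2.7, 0], 0, 2],
    [[0, 0, 0], 0, 2],
    [[0, 0, 0], 0, 2]
  ]
}}

```text
time_s: 2.52
tool_pos: [0.4199, -0.0115, 0.2484]
orientation: [0.571, 3.089, -0.0]
wrist_force: [0.5, 1.2, 1.0]
opening: 0.0201
grip_force: 0.0
```

Run:
```python
from h import *
s=ctrl.state();print(s['time_s'],s['tool_pos'],s['orientation'],s['opening'])
p,d=grab('wrist','w1.png')
for n in ['shaker','pan','weigh_key_top']:
    for r in ctrl.mark_of(n,'wrist')[:2]: print(n,round(r['conf'],2),np.round(r['xyz'],4),pix('wrist',r['xyz']))
X=cloud('wrist',d)
np.save('w1.npy',X)
print(tool([0.45,-0.07,0.25]))
```

```text
2.5167 [ 0.41991405 -0.01149147  0.24836303] [ 5.70554908e-01  3.08895044e+00 -4.00927669e-04] 0.02008783836094625
shaker 0.65 [ 0.5398 -0.0944  0.0472] [278. 352.]
weigh_key_top 0.81 [ 0.4811 -0.1562  0.0471] [189. 320.]
weigh_key_top 0.59 [0.4146 0.2347 0.0484] [620.  87.]
[-5.04 -4.68 -0.17]
```

View pics/w1.png

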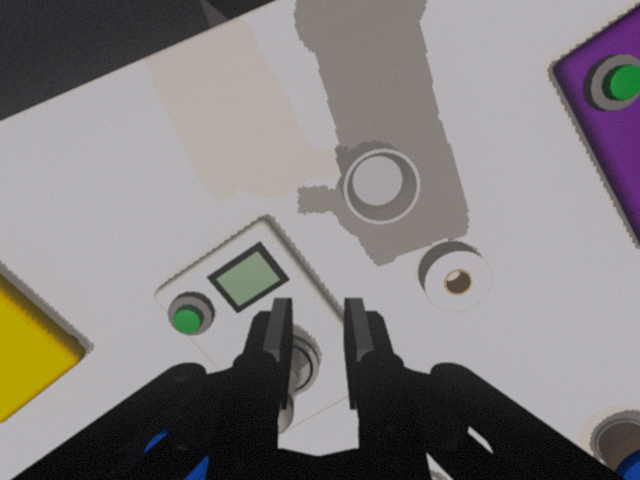

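The wrist view shows the white scale, with the key at (187,320) and the display at (248,275). The shaker and pan ring at about (290,370) are half hidden by the fingers. I'll move past the scale for a clear view.

Run:
```python
from h import *
print(tool([0.61,-0.10,0.25]))
```

```text
[-21.07  -1.88  -0.18]
```

>>> {"name": "carry_out", "arguments": {
  "moves": [
    [[-2.7, -0.25, 0], 0, 2],
    [[-2.7, -0.25, 0], 0, 2],
    [[-2.7, -0.25, 0], 0, 2],
    [[-2.7, -0.25, 0], 0, 2],
    [[-2.7, -0.25, 0], 0, 2],
    [[-2.7, -0.25, 0], 0, 2],
    [[-2.7, -0.2, 0], 0, 2],
    [[-2.1, -0.2, 0], 0, 2],
    [[0, 0, 0], 0, 2],
    [[0, 0, 0], 0, 2]
  ]
}}

```text
time_s: 3.55
tool_pos: [0.6096, -0.1006, 0.2475]
orientation: [-0.561, -3.09, -0.0]
wrist_force: [0.2, 0.6, 0.7]
opening: 0.0199
grip_force: 0.0
```

```bash
cat >> h.py <<'E'
from scipy.optimize import least_squares
def circ(P,r=None):
    m=P.mean(0)
    f=lambda q: np.hypot(*(P-q[:2]).T)-(r or q[2])
    q=least_squares(f,[m[0],m[1],r or .02],loss='soft_l1',f_scale=.001).x
    return q.round(4), np.abs(f(q)).mean().round(4)
E
python3 - <<'E'
from h import *
s=ctrl.state();print(s['time_s'],s['tool_pos'],s['orientation'],s['opening'])
p,d=grab('wrist','w2.png')
for n in ['shaker','pan','weigh_key_top']:
    for r in ctrl.mark_of(n,'wrist')[:2]: print(n,round(r['conf'],2),np.round(r['xyz'],4),pix('wrist',r['xyz']))
X=cloud('wrist',d);np.save('w2.npy',X)
near=np.hypot(X[...,0]-.55,X[...,1]+.097)<.05
for lo,hi in [(.042,.051),(.05,.06),(.06,.075),(.075,.09),(.09,.11),(.115,.125),(.125,.131),(.131,.15)]:
    m=near&(X[...,2]>lo)&(X[...,2]<hi)&(d>0); Q=X[m]
    if len(Q): print(lo,hi,len(Q),Q.mean(0).round(4),Q.min(0).round(4),Q.max(0).round(4))
E
```

```text
3.55 [ 0.60964675 -0.1005703   0.24746251] [-5.61471329e-01 -3.08972061e+00 -4.17674304e-04] 0.01994153828134521
shaker 0.57 [ 0.5402 -0.096   0.0498] [292. 120.]
pan 0.94 [ 0.5613 -0.1016  0.0491] [295. 149.]
weigh_key_top 0.62 [ 0.4804 -0.1587  0.049 ] [184.  72.]
0.042 0.051 2786 [ 0.5682 -0.0984  0.0494] [ 0.532  -0.1334  0.0433] [ 0.5899 -0.0662  0.051 ]
0.05 0.06 789 [ 0.5684 -0.0986  0.0505] [ 0.5355 -0.132   0.05  ] [ 0.5893 -0.0669  0.0521]
0.075 0.09 205 [ 0.5353 -0.0838  0.0856] [ 0.5187 -0.1086  0.0791] [ 0.5613 -0.0748  0.0899]
0.09 0.11 432 [ 0.5356 -0.0836  0.0993] [ 0.5201 -0.1062  0.09  ] [ 0.5599 -0.0761  0.11  ]
0.125 0.131 444 [ 0.5389 -0.094   0.1294] [ 0.5231 -0.1133  0.1262] [ 0.5571 -0.0792  0.131 ]
0.131 0.15 2302 [ 0.5397 -0.0956  0.1366] [ 0.5245 -0.1119  0.131 ] [ 0.5555 -0.0808  0.1412]
```

View pics/w2.png

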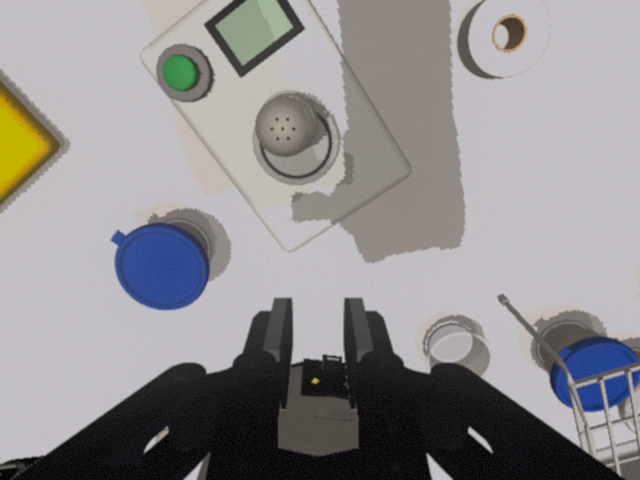

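The wrist view shows the cap at (285,125), the ring around (297,145) and the key at (181,73). Both match the network marks.

Run:
```python
from h import *
X=np.load('w2.npy');s=ctrl.state();R=Ro.from_rotvec(s['orientation']).as_matrix()
T=(X-s['tool_pos'])@R*1000
for v in (296,300,304,310,320,340,380):
    print(v,[T[v,u].round(0).tolist() for u in (268,276,284,290,348,356,362)])
# pan rim fit
near=(np.hypot(X[...,0]-.556,X[...,1]+.1)<.045)&(np.abs(X[...,2]-.0485)<.004)
m=near.astype(np.uint8);c=max(cv2.findContours(m,0,1)[0],key=len)[:,0]
P=X[c[:,1],c[:,0]][:,:2];P=P[(np.hypot(*(P-[.556,-.1]).T)>.030)&(P[:,0]>.55)]
print('pan',circ(P,.034),len(P))
m=((np.hypot(X[...,0]-.54,X[...,1]+.096)<.03)&(X[...,2]>.126)).astype(np.uint8);c=max(cv2.findContours(m,0,1)[0],key=len)[:,0]
print('cap',circ(X[c[:,1],c[:,0]][:,:2],.017))
sh=np.array([.540,-.096]);pan=np.array([.556,-.0998]);d=(pan-sh)/np.linalg.norm(pan-sh)
print(d,tool([*(sh-.045*d),.14]))
```

```text
296 [[-108.0, -50.0, 245.0], [-108.0, -42.0, 247.0], [-108.0, -34.0, 245.0], [-108.0, -28.0, 246.0], [-108.0, 30.0, 245.0], [-107.0, 38.0, 245.0], [-107.0, 44.0, 245.0]]
300 [[-112.0, -50.0, 245.0], [10.0, -16.0, 10.0], [11.0, -13.0, 9.0], [11.0, -10.0, 9.0], [11.0, 11.0, 9.0], [12.0, 14.0, 8.0], [11.0, 16.0, 9.0]]
304 [[-117.0, -51.0, 245.0], [11.0, -15.0, 6.0], [11.0, -12.0, 6.0], [10.0, -10.0, 7.0], [11.0, 11.0, 6.0], [11.0, 14.0, 5.0], [10.0, 16.0, 7.0]]
310 [[7.0, -19.0, 9.0], [11.0, -15.0, 1.0], [11.0, -12.0, 1.0], [9.0, -10.0, 6.0], [11.0, 11.0, 1.0], [11.0, 13.0, 2.0], [11.0, 16.0, 2.0]]
320 [[7.0, -18.0, 1.0], [11.0, -14.0, -5.0], [11.0, -12.0, -5.0], [5.0, -10.0, 5.0], [11.0, 10.0, -6.0], [11.0, 13.0, -5.0], [11.0, 15.0, -5.0]]
340 [[11.0, -16.0, -17.0], [11.0, -13.0, -17.0], [11.0, -11.0, -17.0], [-1.0, -10.0, 1.0], [6.0, 10.0, -10.0], [11.0, 12.0, -18.0], [11.0, 13.0, -19.0]]
380 [[12.0, -13.0, -38.0], [6.0, -12.0, -30.0], [-0.0, -10.0, -22.0], [-168.0, -26.0, 192.0], [-6.0, 10.0, -15.0], [1.0, 11.0, -24.0], [12.0, 11.0, -38.0]]
pan (array([ 0.5555, -0.0999,  0.034 ]), np.float64(0.0004)) 135
cap (array([ 0.5401, -0.0961,  0.017 ]), np.float64(0.0004))
[ 0.97293655 -0.23107243] [11.04 -2.57 10.86]
```

>>> {"name": "carry_out", "arguments": {
  "moves": [
    [[3.7, -0.86, 0], 0, 1.2],
    [[3.7, -0.86, 0], 0, 1.2],
    [[3.64, -0.85, 0], 0, 1.2],
    [[0, 0, 2], -0.06, 1.2],
    [[0, 0, 3], -0.06, 1.2],
    [[0, 0, 3], 0, 1.2],
    [[0, 0, 3], 0, 1.2],
    [[0, 0, 2], 0, 1.2],
    [[0, 0, 0], 0, 1.2],
    [[0, 0, 0], 0, 1.2]
  ]
}}

```text
time_s: 4.58
tool_pos: [0.4962, -0.0863, 0.1183]
orientation: [-0.376, -3.117, -0.0]
wrist_force: [0.6, -0.0, 0.0]
opening: 0.0123
grip_force: 0.0
```

Run:
```python
from h import *
s=ctrl.state();print(s['time_s'],s['tool_pos'],Ro.from_rotvec(s['orientation']).as_matrix()[:,0],s['opening'])
sh=np.array([.5401,-.0961]);pan=np.array([.5555,-.0999]);d=(pan-sh)/np.linalg.norm(pan-sh)
print(d,np.linalg.norm(pan-sh),tool([*(sh-.0322*d),.0855]),tool([*(pan-.0322*d),.0855]))
p,dd=grab('wrist');X=cloud('wrist',dd);T=(X-s['tool_pos'])@Ro.from_rotvec(s['orientation']).as_matrix()*1000
m=(abs(T[...,0])<14)&(abs(T[...,1])<22)&(T[...,2]>-20)&(T[...,2]<30);Q=T[m];print(len(Q),Q.max(0),Q.min(0),np.percentile(Q[:,2],[95,99]))
```

```text
4.5833 [ 0.49622016 -0.08631324  0.11834425] [-0.97125734  0.23802578  0.0017044 ] 0.012347004209395563
[ 0.97087966 -0.23956771] 0.015861904047118652 [-1.28  0.1   3.28] [-2.87  0.1   3.28]
3763 [11.08713491 19.4941952  14.82180705] [-12.362043   -19.89467547 -19.99611347] [ 8.57952373 12.03142112]
```

>>> {"name": "carry_out", "arguments": {
  "moves": [
    [[0, 0.1, 1.6], 0, 1.2],
    [[0, 0, 1.68], 0, 1.2],
    [[-0.5, 0, 0], 0, 1.2],
    [[-0.4, 0, 0], 0, 1.2],
    [[-0.15, 0, 0], 0, 1.2],
    [[-0.15, 0, 0], 0, 1.2],
    [[-0.15, 0, 0], 0, 1.2],
    [[-0.15, 0, 0], 0, 1.2],
    [[-0.15, 0, 0], 0, 1.2],
    [[-0.15, 0, 0], 0, 1.2],
    [[-0.15, 0, 0], 0, 1.2],
    [[0, 0, 0], 0, 1.2]
  ]
}}

```text
time_s: 5.63
tool_pos: [0.5164, -0.0906, 0.0855]
orientation: [0.378, 3.119, -0.0]
wrist_force: [-0.7, 0.3, 1.3]
opening: 0.0116
grip_force: 0.5
```

```bash
cat >> h.py <<'E'
def cap(c,zmin=.128,rad=.035,ref=(.548,-.098)):
    p,d=grab(c);X=cloud(c,d)
    m=((np.hypot(X[...,0]-ref[0],X[...,1]-ref[1])<rad)&(X[...,2]>zmin)&(X[...,2]<.145)).astype(np.uint8)
    c_=max(cv2.findContours(m,0,1)[0],key=len)[:,0];Q=X[m>0]
    return p,d,X,circ(X[c_[:,1],c_[:,0]][:,:2],.017),len(Q),Q.min(0).round(4),Q.max(0).round(4)
E
python3 - <<'E'
from h import *
s=ctrl.state();print(s['time_s'],s['tool_pos'],s['wrist_force'],s['opening'])
b,_=grab('scene','s2.png')
for r in ctrl.mark_of('shaker','scene')[:1]+ctrl.mark_of('pan','scene')[:1]: print(r)
cv2.imwrite('pics/s2c.png',cv2.resize(b[180:280,270:430,::-1],None,fx=5,fy=5))
E
```

```text
5.6333 [ 0.51643995 -0.09057085  0.08550412] [-0.74613035  0.34524203  1.30899872] 0.0115879106249847
{'xyz': [0.5441, -0.1008, 0.0481], 'conf': 0.74}
{'xyz': [0.5565, -0.1009, 0.0461], 'conf': 0.65}
```

View pics/s2c.png

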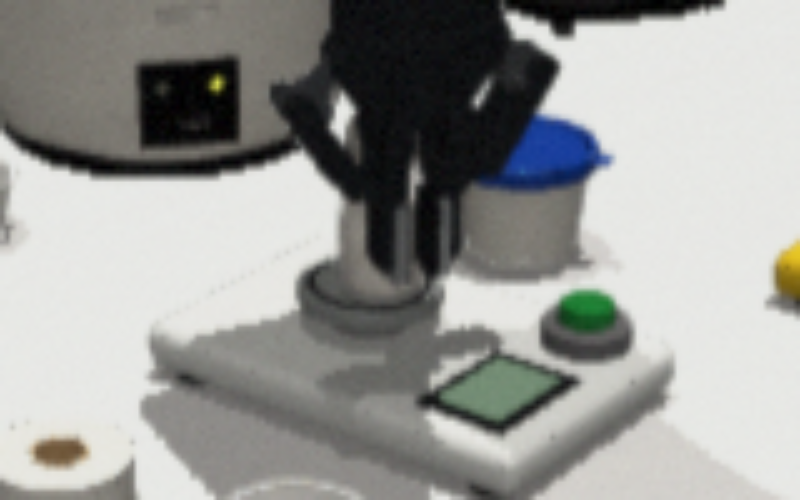

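The shaker is upright with the fingertips behind it, at crop (410,250). About 8 mm remain. I'll finish the push, back off, and look.

>>> {"name": "carry_out", "arguments": {
  "moves": [
    [[-0.15, 0, 0], 0, 1.2],
    [[-0.15, 0, 0], 0, 1.2],
    [[-0.15, 0, 0], 0, 1.2],
    [[-0.15, 0, 0], 0, 1.2],
    [[-0.15, 0, 0], 0, 1.2],
    [[0, 0, 0], 0, 1.2],
    [[0.3, 0, 0], 0, 1.2],
    [[1.2, 0, 0], 0, 1.2],
    [[3, 0, 0], 0, 1.2],
    [[0, 0, 0], 0, 1.2]
  ]
}}

```text
time_s: 6.62
tool_pos: [0.474, -0.0804, 0.0849]
orientation: [-0.377, -3.113, -0.0]
wrist_force: [-1.2, -0.3, -0.5]
opening: 0.0121
grip_force: 0.0
```

Run:
```python
from h import *
s=ctrl.state();print(s['time_s'],s['tool_pos'],s['wrist_force'])
r=cap('top',ref=(.555,-.1));print(r[3:])
cv2.imwrite('pics/t3.png',cv2.resize(r[0][200:320,310:450,::-1],None,fx=5,fy=5,interpolation=2))
print(tool([.63,-.103,.25]))
```

```text
6.6167 [ 0.47404451 -0.08042783  0.08493188] [-1.15416585 -0.29455146 -0.45335617]
((array([ 0.5477, -0.0985,  0.017 ]), np.float64(0.0038)), 96, array([ 0.5505, -0.114 ,  0.1284]), array([ 0.5665, -0.0849,  0.1377]))
[-15.35   1.5  -16.5 ]
```

View pics/t3.png

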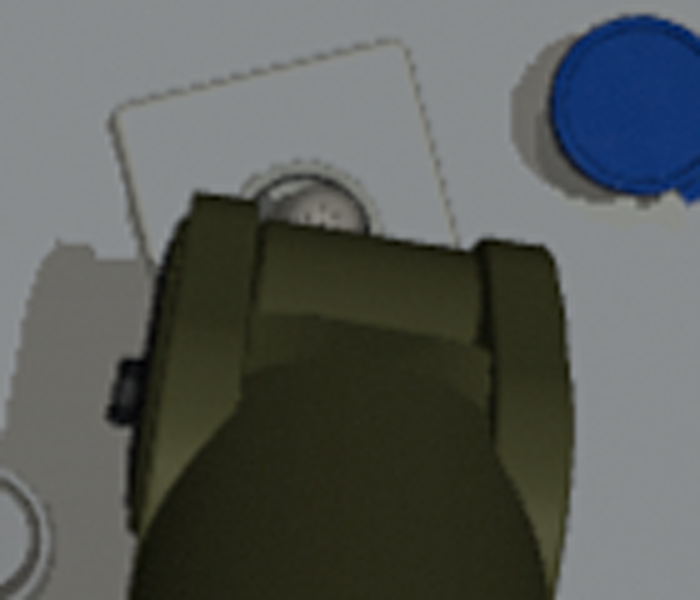

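The arm hides most of the pan; only the cap at about (320,210) shows. I'll lift off and look with the wrist camera.

>>> {"name": "carry_out", "arguments": {
  "moves": [
    [[0, 0, -4], 0, 1.2],
    [[0, 0, -4], 0, 1.2],
    [[-1, 0.1, -4], 0, 1.2],
    [[-2.5, 0.2, -3], 0, 1.2],
    [[-3.5, 0.4, -1.5], 0, 1.2],
    [[-4, 0.4, 0], 0, 1.2],
    [[-4, 0.4, 0], 0, 1.2],
    [[0, 0, 0], 0, 1.2],
    [[0, 0, 0], 0, 1.2]
  ]
}}

```text
time_s: 7.42
tool_pos: [0.6308, -0.1028, 0.249]
orientation: [-0.377, -3.118, 0.0]
wrist_force: [-0.8, -0.6, 0.5]
opening: 0.0122
grip_force: 0.0
```

```bash
cat > look.py <<'E'
from h import *
s=ctrl.state();print(s['time_s'],s['tool_pos'])
p,d,X,*r=cap('wrist',zmin=.126,rad=.045,ref=(.555,-.1));print(r)
near=(np.hypot(X[...,0]-.5555,X[...,1]+.0999)<.045)&(np.abs(X[...,2]-.0485)<.004)
c=max(cv2.findContours(near.astype(np.uint8),0,1)[0],key=len)[:,0]
P=X[c[:,1],c[:,0]][:,:2];P=P[(np.hypot(*(P-[.5555,-.0999]).T)>.030)];print('pan',circ(P,.034),len(P),P.min(0),P.max(0))
for n in ['shaker','pan','weigh_key_top']:
    for r in ctrl.mark_of(n,'wrist')[:1]: print(n,round(r['conf'],2),np.round(r['xyz'],4),pix('wrist',r['xyz']))
import sys
cv2.imwrite('pics/'+sys.argv[1],p[:,:,::-1])
E
python3 look.py w4.png
```

```text
7.4167 [ 0.63078055 -0.10284341  0.24904837]
[(array([ 0.5525, -0.1004,  0.017 ]), np.float64(0.0003)), 2815, array([ 0.5356, -0.1176,  0.1261]), array([ 0.5695, -0.0834,  0.1406])]
pan (array([ 0.5557, -0.0999,  0.034 ]), np.float64(0.0007)) 252 [ 0.52178337 -0.13353299] [ 0.58939138 -0.06598572]
shaker 0.71 [ 0.5543 -0.1012  0.0472] [297. 111.]
weigh_key_top 0.61 [ 0.4837 -0.1588  0.0476] [196.  32.]
```

View pics/w4.png

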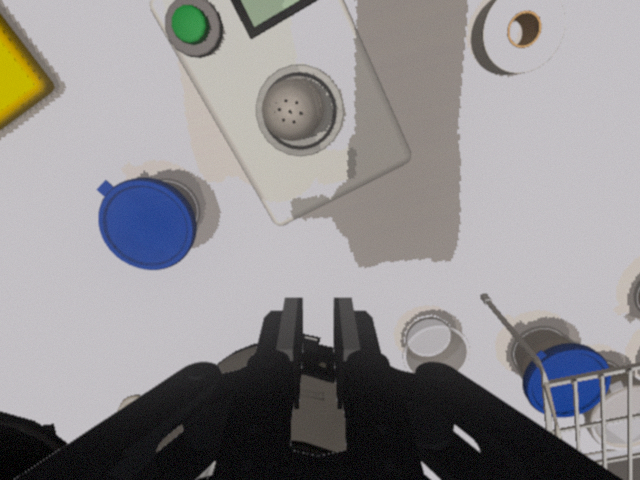

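The shaker is upright inside the ring, with the cap at (293,110) and the pan at (300,110). That is about 3 mm off centre, within tolerance. Next I'll locate the key at (189,24).

Run:
```python
from h import *
p,d=grab('wrist');X=cloud('wrist',d);q=p.astype(int)
m=(q[...,1]>q[...,0]+40)&(q[...,1]>q[...,2]+30)&(np.hypot(X[...,0]-.48,X[...,1]+.16)<.03)
Q=X[m];print(len(Q),Q.mean(0),Q.min(0),Q.max(0))
k=np.array([.479,-.160]);print(tool([*k,.249]))
```

```text
984 [ 0.48037509 -0.16153062  0.04988712] [ 0.46831561 -0.17371256  0.04678227] [ 0.49222736 -0.1496197   0.05252281]
[13.12 -9.13  0.21]
```

>>> {"name": "carry_out", "arguments": {
  "moves": [
    [[2.6, -1.84, 0], 0, 0],
    [[2.6, -1.84, 0], 0, 0],
    [[2.6, -1.84, 0], 0, 0],
    [[2.6, -1.84, 0], 0, 0],
    [[2.6, -1.86, 0], 0, 0],
    [[0, 0, 3.5], 0, 0],
    [[0, 0, 3.5], 0, 0],
    [[0, 0, 3.5], 0, 0],
    [[0, 0, 3.5], 0, 0],
    [[0, 0, 2.2], 0, 0],
    [[0, 0, 0], 0, 0],
    [[0, 0, 0], 0, 0]
  ]
}}

```text
time_s: 8.67
tool_pos: [0.48, -0.1611, 0.0886]
orientation: [-0.377, -3.117, -0.0]
wrist_force: [0.0, 0.4, 0.7]
opening: -0.0001
grip_force: 0.0
```

Run:
```python
from h import *
s=ctrl.state();print(s['time_s'],s['wrist_force'],s['opening'],tool([.480,-.1612,.068]))
```

```text
8.6667 [0.04196412 0.36903823 0.68569681] -8.946765542017281e-05 [-0.01 -0.01  2.06]
```

>>> {"name": "carry_out", "arguments": {
  "moves": [
    [[0, 0, 1.2], 0, 0],
    [[0, 0, 0.8], 0, 0],
    [[0, 0, 0.3], 0, 0],
    [[0, 0, 0.2], 0, 0],
    [[0, 0, 0.2], 0, 0],
    [[0, 0, 0.15], 0, 0],
    [[0, 0, 0.1], 0, 0],
    [[0, 0, 0], 0, 0],
    [[0, 0, 0], 0, 0]
  ]
}}

```text
time_s: 9.42
tool_pos: [0.4811, -0.1613, 0.0593]
orientation: [0.377, 3.118, -0.0]
wrist_force: [0.1, 0.7, 3.4]
opening: -0.0003
grip_force: 1.9
```

>>> {"name": "carry_out", "arguments": {
  "moves": [
    [[0, 0, 0.1], 0, 0],
    [[0, 0, 0.1], 0, 0],
    [[0, 0, 0], 0, 0],
    [[0, 0, 0], 0, 0]
  ]
}}

```text
time_s: 9.75
tool_pos: [0.4812, -0.1614, 0.0587]
orientation: [0.377, 3.117, -0.0]
wrist_force: [-4.5, 1.7, 23.2]
opening: 0.0
grip_force: 11.4
```

The force has jumped to 23 N, so the key is at its stop. I'll release it.

>>> {"name": "carry_out", "arguments": {
  "moves": [
    [[0, 0, -0.5], 0, 0],
    [[0, 0, -1.5], 0, 0],
    [[0, 0, -3.5], 0, 0],
    [[0, 0, -3.5], 0, 0],
    [[0, 0, -4], 0, 0],
    [[-2.6, 1.8, -3.5], 0, 0],
    [[-2.6, 1.8, 0], 0, 0],
    [[-2.6, 1.8, 0], 0, 0],
    [[-2.6, 1.8, 0], 0, 0],
    [[-2.6, 1.9, 0], 0, 0],
    [[0, 0, 0], 0, 0],
    [[0, 0, 0], 0, 0]
  ]
}}

```text
time_s: 10.75
tool_pos: [0.626, -0.1037, 0.2166]
orientation: [-0.373, -3.118, -0.001]
wrist_force: [-0.6, 0.5, 0.5]
opening: -0.0
grip_force: 0.0
```

```bash
python3 look.py w5.png
python3 - <<'E'
from h import *
p,d=grab('wrist');X=cloud('wrist',d);q=p.astype(int)
m=(q[...,1]>q[...,0]+40)&(q[...,1]>q[...,2]+30)&(np.hypot(X[...,0]-.48,X[...,1]+.16)<.03)
print(X[m].mean(0))
E
```

```text
10.75 [ 0.62600698 -0.10367276  0.2165932 ]
[(array([ 0.5528, -0.1017,  0.017 ]), np.float64(0.0003)), 3624, array([ 0.5359, -0.1188,  0.1261]), array([ 0.5699, -0.0848,  0.141 ])]
pan (array([ 0.556 , -0.1013,  0.034 ]), np.float64(0.0007)) 280 [ 0.52249834 -0.13473214] [ 0.5898945  -0.06763456]
shaker 0.77 [ 0.5556 -0.0981  0.0469] [305. 118.]
[ 0.48038888 -0.16143117  0.04988546]
```

The key has sprung back and the shaker still stands 3.2 mm off centre, so I'm handing in.

```bash
python3 -c "
from cell import ctrl
print(ctrl.close_job())"
```

```text
the job is handed in; nothing more can be done
None
```

The job is handed in: the shaker stands upright about 3 mm from the pan's middle (limit 7 mm), and the green key was pressed to its stop and has sprung back; the hand-in returned no verdict.

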